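# Unhitch the model trailer and hold its tongue up

### The arm

A 6-joint arm with a two-finger parallel gripper is mounted at the origin on a cart in front of the work surface, level with it; the furniture and walls round the work are solid. World frame = base frame: x ahead of the robot, y to its left, z up, the work surface at z = 0. Lengths are in mm, angles in degrees, forces in N, time in s.
With the tool pointing down it reaches from about 300 to 850 mm from the base axis. Payload 4.2 kg.
Tool frame: the origin (TCP) lies midway between the tips of the shut fingers; the grasp point (between the pads) lies 19 mm behind it (env.grasp_offset is the distance from the TCP to the grasp point, in mm); z points along the fingers, y is the line along which they close (so a half turn about z gives the same grasp; the last joint's range is limited). The gripper opens to 91 mm and grips with 3 to 60 N. Pads are 32 mm wide; open, the fingers measure 118 mm over their backs; the gripper's body (76 mm by 178 mm) begins 60 mm behind the grasp point.
Start: joints at [-74.656, 18.312, 89.639, -0, 72.044, -1.146], TCP at [163.213, -551.366, 213.976] pointing down, gripper open.
Joint ranges: [-177.97, 177.97], [-48.28, 115.42], [12.27, 149.76], [-77.06, 257.06], [2.81, 150.46], [-146.56, 146.56]. Speed limits (degrees/s): [147.25, 147.25, 180, 180, 180, 180].

### API

Orientations are given as [roll, pitch, yaw] about the fixed x, y, z axes, in that order (R = Rz(yaw) Ry(pitch) Rx(roll)).
In Python, from workcell import env, optics gives the robot as it stands. The module is installed in compiled form; this text tells all that it offers.
- The arm moves only by the tool send_rows, never from a script. Its argument "targets" is a list that holds one entry, the list of rows, each a list of 7 numbers: the turn, a rotation vector about the world's x, y, z scaled (see below), then the shift along the world's x, y, z scaled (see below), then the closure, from -1 (fully open) to 1 (shut). In form: [[[rx, ry, rz, x, y, z, gripper], ...]]. A call has 1 to 12 rows; each row shifts and turns the commanded pose from where the row before left it; what a row does not reach is not made up. The controller multiplies each number of a shift by 0.2 m and each number of a turn by pi/2 rad. A row lasts 1/10 s, in which the tool goes at most 50 mm and 8.59 degrees, less where a joint would pass 70% of its speed; a pose out of reach is approached as far as the arm can. A call with a number of a shift or a turn outside -1 to 1 is refused whole. A call with a gripper value outside its range is refused whole. The fingers move at their own pace and stop on an object; "grip_force" is the grip in N (left out, the last holds). Time passes only in rows, so rows that do not move let the fingers close. It gives the time, the measured TCP pose, the force, the opening and the grip force at its end, in the units of the state.
- env.state(): the state, without advancing time (a new reading comes with each control period).
- optics.grab_frame(name): name is "side" or "top"; returns (picture, depth): 384x512x3 uint8, red, green, blue; 384x512 float32, mm along the optical axis (not along the pixel's ray), 0 where there is no reading.
- optics.camera_info(name): a dict with "camera_matrix" (3x3 intrinsics, pixels), "R" (3x3) and "t" (3): a world point X has camera coordinates R X + t. Camera axes: x right, y down, z forward; pixel columns grow to the right and rows downward; lengths in mm; the calibration is good to about 2 mm. A picture is of the moment at which its call begins. camera_info takes no time and is no camera call.
- env.job_done(): hands the job in; it is judged then, once.
Trained networks look in the newest picture that a camera, given by its name, has taken for a name from the list of things; names that differ only in an ending like _2 or _b are one class to them, and where a whole thing is asked for, a point or a joint stands for the part that bears it (a point fixed in the world has none). Each returns a list of dicts, best first, with "conf" (0 to 1); they miss things now and then, are a little off and sometimes report something else, mostly with a low value. They report only what shows in the picture. A call takes as long as a camera call.
- optics.silhouettes(camera, name): "mask" (384x512 bool, what is visible of it) and "at" ([column, row] in pixels, amid what is visible of it).
- optics.place_of(camera, name): "at" ([column, row] in pixels: a listed point, or the origin of a listed thing).
The state is a dict: "time_s": time; "qpos": joint angles; "qvel": joint speeds; "effort": joint torques, N m; "ee_pos": TCP position; "ee_rot": TCP orientation; "force": force on the tool from outside, world axes, zero at the start; "torque": the same for the moment, N m; "gripper_width": finger opening in mm; "gripper_force": force on a finger pad.
Only numpy, scipy, OpenCV 4.12 (cv2) and the standard library are available. Lean on these libraries where they do the work, as an engineer would, in place of code of your own. Each camera call takes 0.05 s, during which the arm holds its last target. There are 200 camera calls.

### The job

Unhitch the model trailer from the tow ball on the bench: draw the steel safety pin up out of the coupler and leave it in the clear round pot, then pull the coupler's black spring-loaded latch knob fully out sideways and, keeping hold of it, lift the tongue off the ball. Finish while holding the tongue up above its ball, with about 4 cm of clear air between the ball and the coupler's underside, the trailer's two wheels still standing on the bench. Leave the other things on the bench where they are.

Things in the scene. Friction and masses are not known exactly. Their poses are not given: they have to be found in the camera images.
- coupler (a point): Centre of the coupler's ball socket: a grey downward cup 42 mm in diameter at the front of the trailer's tongue, from 15 mm below to 16 mm above this point; hitched, it coincides with ball, 62 mm above the bench. Its axes are the trailer's: y runs back along the tongue to the wheels, -x points out along the latch to the knob, z up. Seen from the robot, the latch side faces the robot.
- ball (a point): Centre of the steel tow ball (24 mm in diameter, flat shoulder 6 mm below the centre, 8 mm neck) on the ball mount; the mount is a dark pedestal on a 96x116 mm foot plate, fixed to the bench. The coupler comes off straight upward; its underside passes the ball's top after a lift of about 27 mm.
- post: The dark steel ball mount, fixed to the bench; origin on the bench under the ball.
- trailer: Two-wheeled model trailer, 0.75 to 1.1 kg in all (tongue weight 2 to 3 N), with free-rolling 110 mm tyres and a roll of black tape fast in its bed. Origin on the bench under the socket centre; axle 220 mm behind it along +y, 55 mm high. The tongue rises by pitching about the axle while the wheels roll: 70 mm of lift is about 0.33 rad.
- axle_mid (a point): Middle of the trailer's axle, 55 mm above the bench while both wheels stand on it.
- knob (a point): Centre of the latch's black pull knob: a level cylinder along the coupler's x axis, 16 mm in diameter and 25 mm long, with a 22 mm rim at its outer end; 73.5 mm out from the ball's axis (-x of the coupler) and 52 mm above the bench when latched. Grip it across its diameter from above, fingers either side along the tongue; the knob may roll between the pads as the tongue pitches.
- latch (a joint): Travel of the latch in m: 0 latched, 0.012 pulled fully out to its stop, along the coupler's -x. A spring draws it back (4 N at 0, 8.5 N at the stop). The ball is free from about 0.008 up; let go, it snaps shut. With the safety pin in place it moves only 2 to 3 mm. Once the coupler is off the ball, the tongue swings over to the held knob and the latch closes again: no matter.
- pin_head (a point): Centre of the head of the steel safety pin (25 g), an upright cylinder 16 mm in diameter and 18 mm tall; the head is at 82 mm height, its underside 14 mm above the guide block it stands in, 38 mm out from the ball's axis on the latch side. Below are a 7 mm stem, a 14 mm collar and a 6 mm shank, whose tip lies 40 mm below this point; the shank sits 17 mm deep in the hole.
- pin_mid (a point): Middle of the safety pin's 50 mm length, 16 mm below the head's centre along the pin.
- pot_floor (a point): Centre of the inner floor of the clear round pot with small rings and pins, 80 mm outside, about 72 mm inside, rim 22 mm above the bench; it is stuck to the bench.
- red_pack: Red hard-case battery pack, 98x34x23 mm, lying between the ball mount and the parts tray; a bystander. Origin under its centre.
- motor: Black motor can with orange bands, 36 mm in diameter, 66 mm long, lying to the right of the ball mount; a bystander. Origin under its centre.

How it is judged (in metres and radians):
On the way, in this order (a step that is already met when the one before it is completed fails the run):
1. the safety pin is out of the coupler, in the pot, and let go (horizontal distance between pin_mid and pot_floor below 0.042 m and height (world z) of pin_mid below 0.042 m and distance between the grasp point and pin_head above 0.05 m), for 0.2 s.
2. the latch is pulled out sideways while the coupler still sits on the ball (value of joint latch above 0.0065 m and distance between coupler and ball below 0.008 m), for 0.1 s.
At the end, for the whole second after the job is handed in: Fingers hold the trailer (over 1 N); socket centre 47 to 105 mm above the ball's and within 50 mm sideways; trailer off the ball mount, still, axle under 68 mm, sideways lean under 0.17 rad; the pin's middle within 42 mm of the pot's centre and under 42 mm high (z of coupler in the frame of ball between 0.047 and 0.105 m and horizontal distance between coupler and ball below 0.05 m and contact force between trailer and post below 0.2 N and contact force between the fingers and trailer above 1 N and linear speed of trailer below 0.03 m/s and height (world z) of axle_mid below 0.068 m and angle between coupler's own x axis and vertical between 1.4 and 1.74 rad and horizontal distance between pin_mid and pot_floor below 0.042 m and height (world z) of pin_mid below 0.042 m); the arm keeps its last pose, push and grip.
It fails at once if the red battery pack or the motor beside the work is moved by more than 4 cm (distance of any of red_pack, motor from where it was at the start of the episode above 0.04 m).
It also fails if it takes over 54 s, if anything falls off the work surface, if the arm or the gripper's body presses on something with over 40 N, if the wrist force passes 120 N, or if a joint passes its speed limit or range.

## Working session

There is one attempt and no reset: what is moved stays moved. The work goes in short steps, Python scripts to look and compute and a tool call to move; the robot and the scene stay as the last step left them, time stands still between calls to the robot, and variables do not carry over. Pictures are saved under pics/ and viewed, at most 10 in all, crops included, and the job is handed in when it is done.

Besides the shell and the picture viewer there is one more tool, called after ">>>" in YAML: its name, and indented under it one key for each argument. send_rows: Moves the arm, as the interface text tells. Its arguments: {"type":"object","properties":{"targets":{"type":"array"},"grip_force":{"type":"number"}},"required":["targets"]}

```bash
mkdir -p pics
cat > h.py <<'E'
import numpy as np, cv2
from workcell import env, optics
def ray(cam,at):
    c=optics.camera_info(cam);K=np.array(c["camera_matrix"]);R=np.array(c["R"]);t=np.array(c["t"]).ravel()
    d=R.T@np.linalg.solve(K,[at[0],at[1],1]); return -R.T@t,d
def at_z(cam,at,z):
    o,d=ray(cam,at); return o+d*(z-o[2])/d[2]
def tri(a,b):
    (o1,d1),(o2,d2)=ray("side",a),ray("top",b)
    s=np.linalg.lstsq(np.c_[d1,-d2],o2-o1,rcond=None)[0]
    p,q=o1+s[0]*d1,o2+s[1]*d2; return (p+q)/2,np.linalg.norm(p-q)
E
python3 - <<'E'
from h import *
ims=[]
for n in("side","top"):
    p,d=optics.grab_frame(n); cv2.imwrite(f"pics/{n}0.png",p[:,:,::-1]); np.save(f"{n}d.npy",d)
    print(n,ray(n,[256,192]))
Z=dict(coupler=62,ball=62,knob=52,pin_head=82,pin_mid=66,pot_floor=2,axle_mid=55,red_pack=0,motor=0)
for k,z in Z.items():
    r={}
    for n in("side","top"):
        l=optics.place_of(n,k)
        for q in l[:2]: print(k,n,round(q["conf"],2),np.round(q["at"],1),at_z(n,q["at"],z).round(1))
        if l:r[n]=l[0]["at"]
    if len(r)==2: print("   tri",[np.round(x,1) for x in tri(r["side"],r["top"])])
print(env.state())
E
```

```text
side (array([ 341.54836115, -697.69875265,  680.53810026]), array([ 0.17678577,  0.7435418 , -0.64502777]))
top (array([ 306.28855047,   -9.21084866, 1101.42905924]), array([ 0.20228779, -0.00854464, -0.97936502]))
coupler side 0.94 [266.3 199.9] [527.1 -18.6  62. ]
coupler top 0.71 [253.3 187.7] [531.5 -12.1  62. ]
   tri [array([530.8, -12. ,  56.2]), np.float64(3.8)]
ball side 0.64 [265.3 197. ] [527.6  -8.1  62. ]
ball side 0.53 [297.7 271.2] [ 530.2 -235.3   62. ]
ball top 0.97 [255.4 193. ] [518.6 -16.8  62. ]
ball top 0.38 [162.4 179.8] [554.5 203.7  62. ]
   tri [array([521.1, -17.1,  69.6]), np.float64(8.0)]
knob side 0.55 [229.8 204.9] [443.6  -2.   52. ]
knob top 0.51 [249.8 222.3] [450.6  -2.4  52. ]
   tri [array([447. ,  -2.4,  52.8]), np.float64(6.9)]
pin_head side 0.47 [248.6 195.9] [486.  -16.6  82. ]
pin_head top 0.29 [254.2 191.6] [517.9 -14.   82. ]
   tri [array([502. , -13.5,  82.1]), np.float64(31.1)]
pin_mid side 0.52 [246.2 198.2] [482.6  -4.8  66. ]
pin_mid top 0.56 [253.1 204.5] [490.4 -10.9  66. ]
   tri [array([485.4, -10.7,  71.8]), np.float64(8.0)]
pot_
[... 906 characters left out ...]
-6.7]), np.float64(4.2)]
{'time_s': 1.0, 'qpos': array([-7.46551207e+01,  1.83124732e+01,  8.96406504e+01, -9.32261244e-04,
        7.20439773e+01, -1.14472983e+00]), 'qvel': array([ 0.05645762,  0.01031241,  0.02972612,  0.02640848, -0.00133945,
       -0.1008658 ]), 'effort': array([-1.27399253e-03, -4.12359595e+01, -2.32237744e+01,  7.24949338e-02,
        3.76519631e-02, -7.80514512e-06]), 'ee_pos': array([ 163.21684082, -551.35190625,  213.9589706 ]), 'ee_rot': array([1.79997119e+02, 9.44610272e-04, 1.64898964e+01]), 'force': array([ 0.13159447, -1.01273975,  0.11190835]), 'torque': array([ 0.02133174, -0.03560926,  0.02003907]), 'gripper_force': 0.0, 'gripper_width': 91.25503153066498}
```

View pics/side0.png

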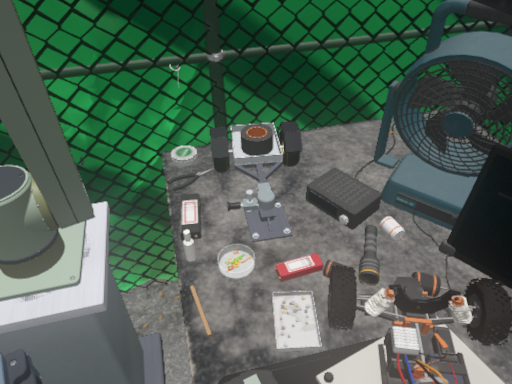

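View pics/top0.png

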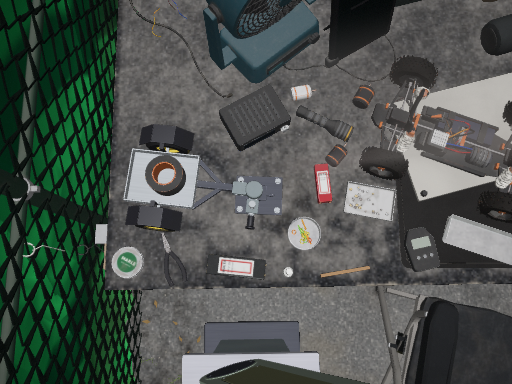

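Run:
```python
from h import *
a=cv2.imread("pics/side0.png")[160:250,205:305]; b=cv2.imread("pics/top0.png")[150:250,215:325]
r=lambda i:cv2.resize(i,(400,450 if i is a else 400),interpolation=cv2.INTER_CUBIC)
A=cv2.resize(a,None,fx=4,fy=4,interpolation=cv2.INTER_CUBIC);B=cv2.resize(b,None,fx=3.6,fy=3.6,interpolation=cv2.INTER_CUBIC)
H=max(len(A),len(B));P=lambda i:cv2.copyMakeBorder(i,0,H-len(i),0,0,cv2.BORDER_CONSTANT)
cv2.imwrite("pics/c.png",np.hstack([P(A),P(B)]))
d=np.load("topd.npy")
# top depth -> world heights
c=optics.camera_info("top");K=c["camera_matrix"];R=np.array(c["R"]);t=np.array(c["t"]).ravel()
v,u=np.mgrid[180:230,235:270];z=d[180:230,235:270]
X=np.stack([(u-K[0][2])/K[0][0]*z,(v-K[1][2])/K[1][1]*z,z],-1);W=(X-t)@R
np.set_printoptions(linewidth=250)
print(W[6:46:2,4:32,2].round().astype(int))
for (r0,c0) in [(187,254),(193,254),(199,253),(204,253),(220,250),(225,250)]: print(r0,c0,W[r0-180,c0-235].round(1))
```

```text
[[  74   71   73   75   74   74   72   74   79   76   77   75   78   79   75   77   79   79   79   77   80   82   76   37   39   38   39   40]
 [  73   75   72   72   76   74   73   78   79   76   78   81   77   77   80   79   78   78   75   79   77   76   78   74   39   40   36   35]
 [  72   72   69   76   73   73   77   78   78   75   74   77   81   80   77   76   79   78   78   79   77   77   78   75   39   38   37   38]
 [  75   71   75   70   72   72   75   73   76   81   81   81   79   81   79   79   79   78   79   77   77   74   79   59   40   38   36   40]
 [  69   69   70   72   69   74   73   61   72   74   78   74   78   80   76   77   81   78   73   77   72   73   67   38   39   37   36   36]
 [   8    6    4    7    3    7    4   39   57   64   72   74   77   76   77   77   75   78   76   73   71   55   41   39   36   42   38   38]
 [   8   13    5    7    9    7    7   38   39   38   54   57   65   64   65   63   66   62   56   49   37   37   37   40   36   38   39   38]
 [  12   10    6    6   11    6    9    6   59   62   59   58   57   88   62   56   61   58   59   
[... 1228 characters left out ...]
1   52   61   58   58   59   61   55    2   -1   -2    2   -2   -1 1101    4    1    1    2   -2    0]
 [   0    1    2    0   -2    1    0   -5   53   56   61   60   63   56   58   -2   -2    1    4    0   -3    3   -1    2    1    0    0    0]
 [   1    0    3    2    2    0   -1    1   56   59   58   59   62   60   58   -3    1    0    1    2   -2    0   -1   -1    3    0   -1    1]
 [  -1   -1    2   -2    0    0   -1    0   57   59   61   61   60   57   52   -1   -2   -1    2 1101   -2    4   -1    0   -2   -1    2   -3]]
187 254 [528.9 -13.7  81.4]
193 254 [515.3 -13.4  78.4]
199 253 [505.7 -10.9  54.6]
204 253 [487.5 -10.7  89. ]
220 250 [454.9  -3.   59.7]
225 250 [443.1  -2.9  60.4]
```

View pics/c.png

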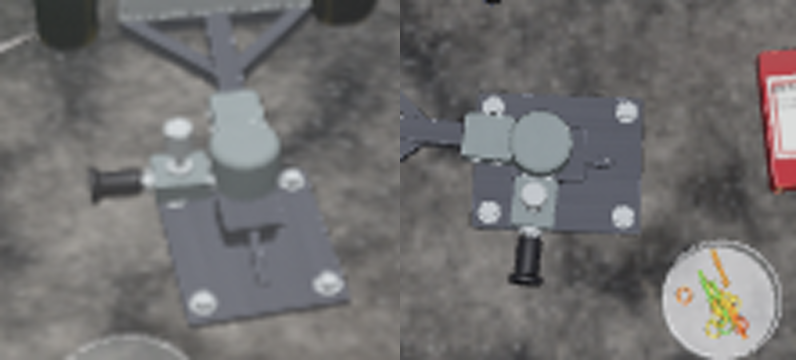

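Run:
```python
from h import *
d=np.load("topd.npy");c=optics.camera_info("top");K=c["camera_matrix"];R=np.array(c["R"]);t=np.array(c["t"]).ravel()
v,u=np.mgrid[0:384,0:512];X=np.stack([(u-K[0][2])/K[0][0]*d,(v-K[1][2])/K[1][1]*d,d],-1);W=(X-t)@R;z=W[...,2]
def f(n,r,cc,lo,hi):
    s=np.s_[r[0]:r[1],cc[0]:cc[1]];m=(z[s]>lo)&(z[s]<hi);uv=np.array([u[s][m].mean(),v[s][m].mean()])
    zz=np.median(z[s][m]);print(n,m.sum(),uv.round(1),zz.round(1),at_z("top",uv,zz).round(1))
f("head",(198,210),(245,262),82,100)
f("dome",(176,200),(245,264),70,90)
f("knob",(214,230),(240,260),45,70)
f("tongue",(180,190),(222,232),30,95)
f("pot rim",(215,255),(285,325),14,35)
f("bottle",(260,285),(278,298),15,150)
s=np.s_[160:260,200:335];print("max z near",np.percentile(z[s][z[s]<500],99.9))
```

```text
head 43 [251.8 203.8] 91.0 [487.6  -8.   91. ]
dome 251 [253.2 188.9] 77.1 [525.3 -11.7  77.1]
knob 107 [250.1 221.5] 58.8 [451.6  -3.1  58.8]
tongue 66 [226.3 186.2] 69.6 [534.6  51.3  69.6]
pot rim 121 [304.4 232.3] 20.2 [ 428.4 -133.3   20.2]
bottle 81 [287.4 271.7] 56.3 [334.7 -86.7  56.3]
max z near 91.80746672096092
```

>>> send_rows:
  targets:
    - [[0, 0, -0.09, 0.1, 0.2, 0, 0], [0, 0, -0.09, 0.1, 0.22, 0, 0], [0, 0, -0.08, 0.1, 0.22, 0, 0], [0, 0, 0, 0.1, 0.22, 0, 0], [0, 0, 0, 0.1, 0.22, 0, 0], [0, 0, 0, 0.1, 0.22, 0, 0], [0, 0, 0, 0.1, 0.22, 0, 0], [0, 0, 0, 0.1, 0.22, 0, 0], [0, 0, 0, 0.1, 0.22, 0, 0], [0, 0, 0, 0.1, 0.22, 0, 0], [0, 0, 0, 0.1, 0.2, 0, 0], [0, 0, 0, 0.1, 0.2, 0, 0]]
  grip_force: 20

```text
time_s: 2.2
ee_pos: [403.7, -33.4, 214.4]
ee_rot: [180.0, -0.1, -6.9]
force: [-0.3, 0.1, -0.4]
gripper_width: 45.6
gripper_force: 0.0
```

>>> send_rows:
  targets:
    - [[0, 0, 0, 0.2, 0.065, 0, 0], [0, 0, 0, 0.2, 0.07, 0, 0], [0, 0, 0, 0, 0, -0.2, 0], [0, 0, 0, 0, 0, -0.2, 0], [0, 0, 0, 0, 0, -0.15, 0], [0, 0, 0, 0, 0, 0, 0], [0, 0, 0, 0, 0, 0, 0]]

```text
time_s: 2.9
ee_pos: [483.7, -8.4, 104.5]
ee_rot: [180.0, -0.0, -6.9]
force: [0.9, 0.4, 0.1]
gripper_width: 45.7
gripper_force: 0.0
```

>>> send_rows:
  targets:
    - [[0, 0, 0, 0, 0, -0.1, 0], [0, 0, 0, 0, 0, -0.1, 0], [0, 0, 0, 0, 0, 0, 0], [0, 0, 0, 0, 0, 0, 0.5], [0, 0, 0, 0, 0, 0, 1], [0, 0, 0, 0, 0, 0, 1], [0, 0, 0, 0, 0, 0, 1], [0, 0, 0, 0, 0, 0, 1], [0, 0, 0, 0, 0, 0, 1]]

```text
time_s: 3.8
ee_pos: [483.8, -8.4, 64.6]
ee_rot: [-180.0, -0.1, -6.9]
force: [-0.2, 0.0, 4.5]
gripper_width: 15.2
gripper_force: 20.0
```

>>> send_rows:
  targets:
    - [[0, 0, 0, 0, 0, 0.025, 1], [0, 0, 0, 0, 0, 0.05, 1], [0, 0, 0, 0, 0, 0.075, 1], [0, 0, 0, 0, 0, 0.1, 1], [0, 0, 0, 0, 0, 0.1, 1], [0, 0, 0, 0, 0, 0, 1], [0, 0, 0, 0, 0, 0, 1]]

```text
time_s: 4.5
ee_pos: [483.1, -8.4, 134.2]
ee_rot: [180.0, -0.0, -6.9]
force: [-0.2, 0.9, -1.0]
gripper_width: 15.1
gripper_force: 20.0
```

Run:
```python
from h import *
p,d=optics.grab_frame("side"); q,e=optics.grab_frame("top")
a=p[120:270,180:330]; b=q[130:280,215:365]
cv2.imwrite("pics/lift.png",np.hstack([cv2.resize(i,(400,400),interpolation=cv2.INTER_CUBIC) for i in (a,b)])[:,:,::-1])
print(env.state()["gripper_width"],[ (x["conf"],x["at"]) for x in optics.place_of("side","pin_mid")[:2]], [ (x["conf"],x["at"]) for x in optics.place_of("side","coupler")[:2]])
```

```text
15.183738055599797 [] [(0.85, [265.0, 200.4])]
```

View pics/lift.png

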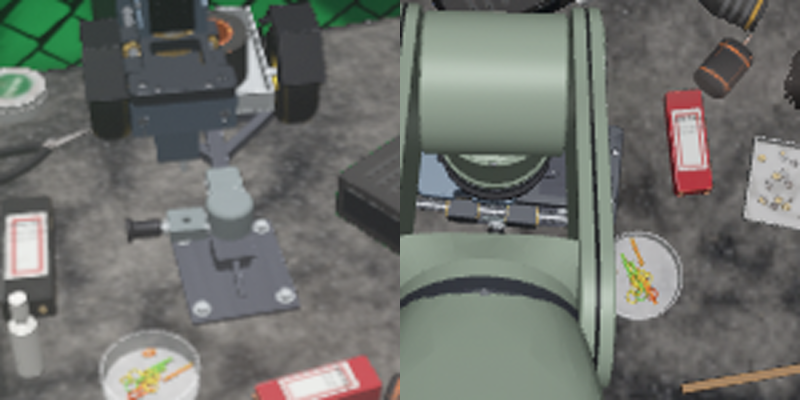

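>>> send_rows:
  targets:
    - [[0, 0, 0, -0.05, -0.11, 0, 1], [0, 0, 0, -0.1, -0.2, 0, 1], [0, 0, 0, -0.1, -0.2, 0, 1], [0, 0, 0, -0.04, -0.123, 0, 1], [0, 0, 0, 0, 0, -0.15, 1], [0, 0, 0, 0, 0, -0.15, 1], [0, 0, 0, 0, 0, -0.12, 1], [0, 0, 0, 0, 0, -0.06, 1], [0, 0, 0, 0, 0, 0, 1]]

```text
time_s: 5.6
ee_pos: [423.3, -134.4, 35.9]
ee_rot: [-179.9, 0.3, -6.9]
force: [-0.4, 0.5, -0.5]
gripper_width: 15.3
gripper_force: 20.0
```

>>> send_rows:
  targets:
    - [[0, 0, 0, 0, 0, -0.025, 1], [0, 0, 0, 0, 0, 0, 1], [0, 0, 0, 0, 0, 0, 0.4], [0, 0, 0, 0, 0, 0, 0.3], [0, 0, 0, 0, 0, 0, 0.2], [0, 0, 0, 0, 0, 0, 0.2], [0, 0, 0, 0, 0, 0.1, 0], [0, 0, 0, 0, 0, 0.2, 0], [0, 0, 0, 0, 0, 0.2, 0], [0, 0, 0, 0, 0, 0.1, 0], [0, 0, 0, -0.2, 0, 0, 0], [0, 0, 0, -0.2, 0, 0, 0]]

```text
time_s: 6.8
ee_pos: [345.1, -135.1, 153.7]
ee_rot: [180.0, -0.1, -6.8]
force: [0.2, -0.6, 0.8]
gripper_width: 45.2
gripper_force: 0.0
```

Run:
```python
from h import *
p,d=optics.grab_frame("side"); q,e=optics.grab_frame("top")
a=p[170:290,180:300]; b=q[170:290,225:345]
cv2.imwrite("pics/drop.png",np.hstack([cv2.resize(i,(400,400),interpolation=cv2.INTER_CUBIC) for i in (a,b)])[:,:,::-1])
Z=dict(coupler=62,knob=52,pin_head=15,pin_mid=15,pot_floor=2)
for k,z in Z.items():
  for n in("side","top"):
    for x in optics.place_of(n,k)[:2]: print(k,n,round(x["conf"],2),np.round(x["at"],1),at_z(n,x["at"],z).round(1))
```

```text
coupler side 0.85 [263.7 200.2] [521. -18.  62.]
coupler top 0.8 [253.1 187.7] [531.5 -11.6  62. ]
knob side 0.51 [229.1 202.1] [443.9   8.1  52. ]
knob top 0.6 [250.6 189.3] [529.9  -5.6  52. ]
knob top 0.54 [249.2 221. ] [453.7  -1.1  52. ]
pin_head side 0.55 [248.3 259.7] [ 452.9 -143.2   15. ]
pin_mid side 0.59 [241.1 260. ] [ 437.9 -140.    15. ]
pot_floor side 0.61 [265.9 216.8] [527.7 -12.4   2. ]
pot_floor side 0.56 [233.1 264.3] [ 420.5 -136.2    2. ]
pot_floor top 0.92 [305.2 231.4] [ 432.7 -137.5    2. ]
```

View pics/drop.png

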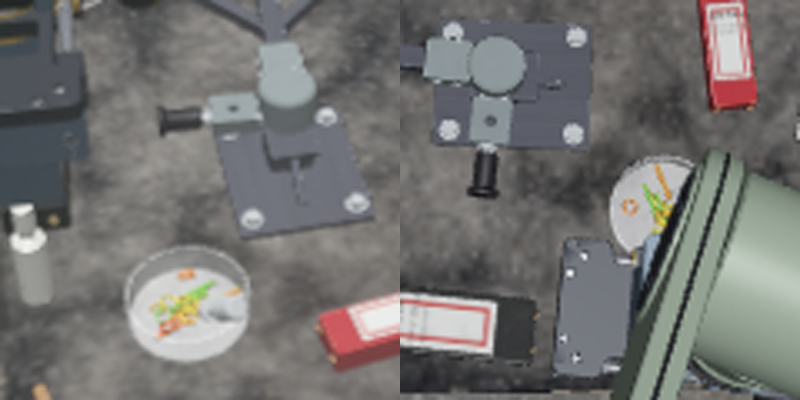

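>>> send_rows:
  targets:
    - [[0, 0, 0, 0.1, 0.15, 0, 0], [0, 0, 0, 0.14, 0.18, 0, 0], [0, 0, 0, 0.14, 0.18, 0, 0], [0, 0, 0, 0.14, 0.15, -0.1, 0], [0, 0, 0, 0, 0, -0.2, 0], [0, 0, 0, 0, 0, -0.2, 0], [0, 0, 0, 0, 0, 0, 0], [0, 0, 0, 0, 0, 0, 0]]
  grip_force: 50

```text
time_s: 8.2
ee_pos: [449.4, -3.0, 53.1]
ee_rot: [180.0, 0.1, -6.9]
force: [0.0, 0.6, -0.9]
gripper_width: 45.6
gripper_force: 0.0
```

>>> send_rows:
  targets:
    - [[0, 0, 0, 0, 0, -0.05, 0], [0, 0, 0, 0, 0, -0.05, 0], [0, 0, 0, 0, 0, 0, 0.4], [0, 0, 0, 0, 0, 0, 1], [0, 0, 0, 0, 0, 0, 1], [0, 0, 0, 0, 0, 0, 1], [0, 0, 0, 0, 0, 0, 1], [0, 0, 0, 0, 0, 0, 1], [0, 0, 0, 0, 0, 0, 1]]

```text
time_s: 9.1
ee_pos: [449.3, -3.1, 33.2]
ee_rot: [180.0, -0.0, -6.9]
force: [0.0, -2.0, 3.5]
gripper_width: 18.7
gripper_force: 50.0
```

>>> send_rows:
  targets:
    - [[0, 0, 0, -0.015, 0.002, 0, 1], [0, 0, 0, -0.015, 0.002, 0, 1], [0, 0, 0, -0.015, 0.002, 0, 1], [0, 0, 0, -0.01, 0.001, 0, 1], [0, 0, 0, 0, 0, 0, 1], [0, 0, 0, 0, 0, 0, 1]]

```text
time_s: 9.7
ee_pos: [441.4, -1.8, 33.6]
ee_rot: [-180.0, -0.4, -6.9]
force: [6.1, -3.0, -2.3]
gripper_width: 18.4
gripper_force: 50.0
```

>>> send_rows:
  targets:
    - [[0, 0, 0, -0.01, 0.001, 0, 1], [0, 0, 0, -0.01, 0.001, 0, 1], [0, 0, 0, 0, 0, 0, 1], [0, 0, 0, 0, 0, 0, 1], [0, 0, 0, 0, 0, 0, 1]]

```text
time_s: 10.2
ee_pos: [438.1, -1.4, 33.6]
ee_rot: [-180.0, -0.5, -6.9]
force: [7.5, -1.9, -2.8]
gripper_width: 18.6
gripper_force: 50.0
```

>>> send_rows:
  targets:
    - [[0, 0, 0, -0.01, 0.001, 0, 1], [0, 0, 0, 0, 0, 0, 1], [0, 0, 0, 0, 0, 0.02, 1], [0, 0, 0, 0, 0, 0.02, 1], [0, 0, 0, 0, 0, 0.02, 1], [0, 0, 0, 0, 0, 0.02, 1], [0, 0, 0, 0, 0, 0.02, 1]]

```text
time_s: 10.9
ee_pos: [436.3, -0.7, 53.3]
ee_rot: [-179.9, -0.5, -7.0]
force: [9.5, 0.9, -10.0]
gripper_width: 18.4
gripper_force: 50.0
```

>>> send_rows:
  targets:
    - [[0, 0, 0, 0, 0, 0.02, 1], [0, 0, 0, 0, 0, 0.02, 1], [0, 0, 0, 0, 0, 0.02, 1], [0, 0, 0, 0, 0, 0.02, 1], [0, 0, 0, 0, 0, 0, 1], [0, 0, 0, 0, 0, 0, 1]]

```text
time_s: 11.5
ee_pos: [431.5, -0.8, 68.8]
ee_rot: [-180.0, 0.1, -6.9]
force: [0.1, 0.4, -1.6]
gripper_width: 18.6
gripper_force: 50.0
```

Run:
```python
from h import *
p,d=optics.grab_frame("side")
cv2.imwrite("pics/l2.png",cv2.resize(p[110:260,170:330],(640,600),interpolation=cv2.INTER_CUBIC)[:,:,::-1])
s=env.state();print(s["force"],s["torque"])
```

```text
[-0.13252033 -0.51500668 -1.38636663] [ 0.19779464 -0.20805983 -0.02169819]
```

View pics/l2.png

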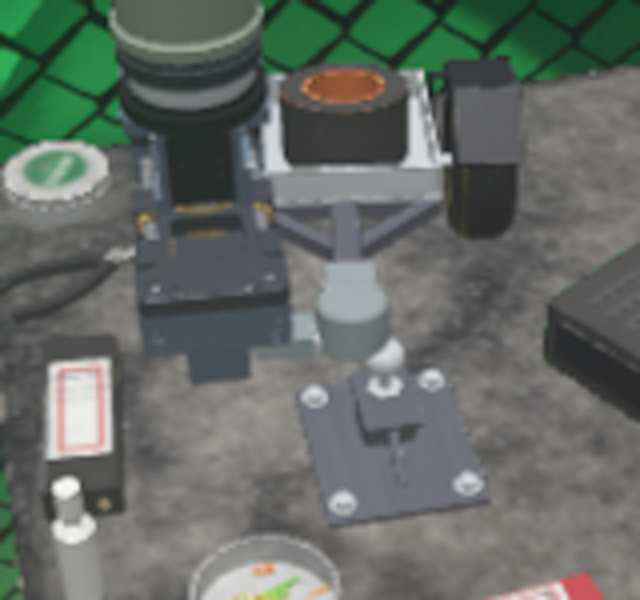

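>>> send_rows:
  targets:
    - [[0, 0, 0, 0, 0, 0.02, 1], [0, 0, 0, 0, 0, 0.02, 1], [0, 0, 0, 0, 0, 0.02, 1], [0, 0, 0, 0, 0, 0.02, 1], [0, 0, 0, 0.02, 0, 0.02, 1], [0, 0, 0, 0.02, 0, 0.02, 1], [0, 0, 0, 0.02, 0, 0.02, 1], [0, 0, 0, 0.01, 0, 0.02, 1], [0, 0, 0, 0, 0, 0, 1], [0, 0, 0, 0, 0, 0, 1], [0, 0, 0, 0, 0, 0, 1]]

```text
time_s: 12.65
ee_pos: [445.7, -1.0, 100.7]
ee_rot: [180.0, 0.1, -6.9]
force: [-1.6, 0.6, -3.4]
gripper_width: 18.5
gripper_force: 50.0
```

Run:
```python
from h import *
p,d=optics.grab_frame("side");q,e=optics.grab_frame("top")
cv2.imwrite("pics/l3.png",np.hstack([cv2.resize(i,(400,375),interpolation=cv2.INTER_CUBIC) for i in (p[110:260,170:330],q[110:260,120:280])])[:,:,::-1])
for k in("coupler","axle_mid","ball","pin_mid"):
  r={}
  for n in("side","top"):
    for x in optics.place_of(n,k)[:2]:
      print(k,n,round(x["conf"],2),np.round(x["at"],1)); r.setdefault(n,x["at"])
  if len(r)==2: print([np.round(v,1) for v in tri(r["side"],r["top"])])
s=env.state();print(s["force"],s["torque"],s["ee_pos"])
```

```text
coupler side 0.94 [261.3 176. ]
axle_mid top 0.7 [166.8 180.6]
ball side 0.65 [264.9 199.1]
pin_mid side 0.49 [241.7 261.9]
pin_mid top 0.42 [311.2 226. ]
[array([ 440.2, -150.2,   21.1]), np.float64(6.2)]
[-2.76661999  0.22041307 -3.18904337] [-0.40383719  0.50811568  0.45951408] [446.14847794  -0.97712751 100.96238399]
```

View pics/l3.png

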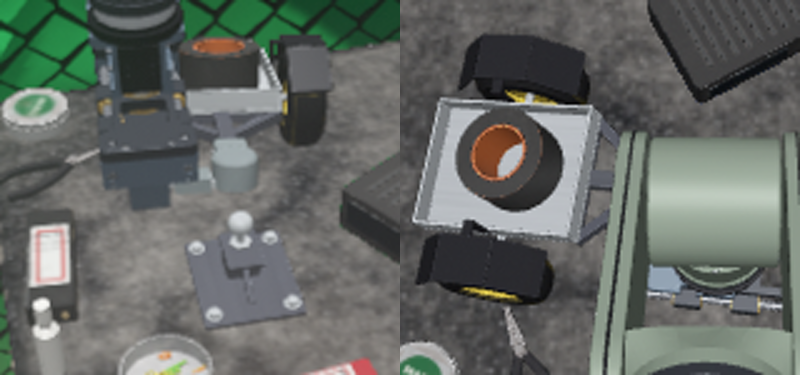

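Run:
```python
from h import *
o,d=ray("side",[261.3,176])
for y in(-20,-12,-4): print((o+d*(y-o[1])/d[1]).round(1))
o2,e=ray("side",[265.3,199.5]); print("ball",(o2+e*(62-o2[2])/e[2]).round(1))
p,D=optics.grab_frame("side")
c=optics.camera_info("side");K=c["camera_matrix"];R=np.array(c["R"]);t=np.array(c["t"]).ravel()
def w(u,v):
    z=np.median(D[v-1:v+2,u-1:u+2]);return ((np.array([(u-K[0][2])/K[0][0]*z,(v-K[1][2])/K[1][1]*z,z])-t)@R).round(1)
for n,u,v in [("cup front",264,180),("cup top",263,169),("block L",250,184),("ball",266,199)]: print(n,w(u,v))
m=optics.silhouettes("side","trailer")
# bed front edge corners level check
for n,u,v in [("bed L",247,152),("bed R",277,152),("wheelR top",291,128)]: print(n,w(u,v))
s=env.state();print(s["force"],s["ee_pos"],s["qvel"].round(2),s["time_s"])
```

```text
[515.5 -20.  135.6]
[517.5 -12.  129.2]
[519.6  -4.  122.8]
ball [525.2 -16.6  62. ]
cup front [518.6 -31.  132.2]
cup top [525.4   2.7 136.3]
block L [488.8 -23.4 121.5]
ball [525.1 -23.2  69.1]
bed L [516.3 124.2 103.4]
bed R [591.3 112.6  97.2]
wheelR top [647.1 173.  122.7]
[-1.47051748  0.56878806 -4.76801556] [446.184278    -0.96850719 100.96880767] [ 0.13  0.01 -0.05 -0.03  0.01 -0.06] 13.25
```

Run:
```python
from h import *
q,D=optics.grab_frame("top")
c=optics.camera_info("top");K=c["camera_matrix"];R=np.array(c["R"]);t=np.array(c["t"]).ravel()
v,u=np.mgrid[0:384,0:512];W=((np.stack([(u-K[0][2])/K[0][0]*D,(v-K[1][2])/K[1][1]*D,D],-1))-t)@R
# wheel fender/tyre regions (px): upper ~ (150..190,125..142), lower ~(130..172,205..230)
for n,s in [("up",np.s_[124:138,152:194]),("low",np.s_[203:232,126:176])]:
    z=W[s][...,2];z=z[(z>60)&(z<200)];print(n,np.percentile(z,[50,80,95]).round(1))
# bed floor plane fit
s=np.s_[150:203,128:192];P=W[s].reshape(-1,3);P=P[(P[:,2]>50)&(P[:,2]<110)]
A=np.c_[P[:,:2],np.ones(len(P))]
for _ in range(8):
    k=np.linalg.lstsq(A,P[:,2],rcond=None)[0];r=abs(A@k-P[:,2]);m=r<max(3,np.median(r)*1.5);A,P=A[m],P[m]
print("slopes dz/dx,dz/dy",k.round(3),len(P))
s=env.state();print(s["time_s"],s["gripper_force"])
```

```text
up [116.2 121.1 124.3]
low [120.3 127.  130.6]
slopes dz/dx,dz/dy [-6.60000e-02 -2.62000e-01  1.64965e+02] 1014
13.3 49.99835498048924
```

Run:
```python
from h import *
D0=np.load("topd.npy");q,D=optics.grab_frame("top")
c=optics.camera_info("top");K=c["camera_matrix"];R=np.array(c["R"]);t=np.array(c["t"]).ravel()
v,u=np.mgrid[0:384,0:512]
for d in(D0,D):
    W=((np.stack([(u-K[0][2])/K[0][0]*d,(v-K[1][2])/K[1][1]*d,d],-1))-t)@R
    for s in [np.s_[115:150,140:200],np.s_[200:240,120:185]]:
        z=W[s][...,2];m=(z>95)&(z<200);print(m.sum(),np.percentile(z[m],[50,80,95]).round(1),W[s][m][:,:2].mean(0).round(0),end=" ")
    s=np.s_[145:210,120:200];P=W[s].reshape(-1,3);P=P[(P[:,2]>50)&(P[:,2]<(85 if d is D0 else 110))]
    A=np.c_[P[:,:2],np.ones(len(P))]
    for _ in range(8):
        k=np.linalg.lstsq(A,P[:,2],rcond=None)[0];r=abs(A@k-P[:,2]);m=r<max(3,np.median(r)*1.5);A,P=A[m],P[m]
    print(k.round(3),len(P))
```

```text
872 [117.1 119.8 121.5] [647. 190.] 930 [117.4 119.9 121.8] [460. 214.] [-1.0000e-03  3.0000e-03  7.1356e+01] 1707
901 [114.6 120.3 123.8] [647. 178.] 1053 [120.7 127.2 130.7] [464. 207.] [-6.30000e-02 -2.60000e-01  1.63612e+02] 1085
```

>>> send_rows:
  targets:
    - [[0, -0.01, 0, 0, 0, -0.005, 1], [0, -0.01, 0, 0, 0, -0.01, 1], [0, -0.008, 0, 0, 0, -0.005, 1], [0, 0, 0, 0, 0, 0, 1], [0, 0, 0, 0, 0, 0, 1], [0, 0, 0, 0, 0, 0, 1]]

```text
time_s: 13.95
ee_pos: [446.4, -1.0, 97.1]
ee_rot: [-179.7, -2.5, -6.9]
force: [-2.4, 1.7, -3.5]
gripper_width: 18.5
gripper_force: 50.0
```

```bash
cat > chk.py <<'E'
from h import *
q,d=optics.grab_frame("top");optics.grab_frame("side")
c=optics.camera_info("top");K=c["camera_matrix"];R=np.array(c["R"]);t=np.array(c["t"]).ravel()
v,u=np.mgrid[0:384,0:512]
W=((np.stack([(u-K[0][2])/K[0][0]*d,(v-K[1][2])/K[1][1]*d,d],-1))-t)@R
for s in [np.s_[115:150,140:200],np.s_[200:240,120:185]]:
    z=W[s][...,2];m=(z>95)&(z<200);print(np.percentile(z[m],[50,80,95]).round(1))
x=optics.place_of("side","coupler")[0]["at"];o,e=ray("side",x);print((o+e*(-12-o[1])/e[1]).round(1))
s=env.state();print(s["force"],s["torque"],s["time_s"])
E
python3 chk.py
```

```text
[114.3 119.9 123.4]
[117.5 123.3 127. ]
[508.5 -12.  120.1]
[-2.59746535  0.51747775 -4.65524462] [-0.40086168  0.50817658  0.46726011] 14.1
```

>>> send_rows:
  targets:
    - [[0, -0.012, 0, 0, 0, 0, 1], [0, -0.016, 0, 0, 0, -0.005, 1], [0, 0, 0, 0, 0, 0, 1], [0, 0, 0, 0, 0, 0, 1], [0, 0, 0, 0, 0, 0, 1]]

```text
time_s: 14.6
ee_pos: [446.5, -1.0, 96.1]
ee_rot: [-179.4, -5.0, -6.9]
force: [-1.5, 0.0, -4.6]
gripper_width: 18.6
gripper_force: 50.0
```

```bash
cat >> chk.py <<'E'
p,D=optics.grab_frame("side")
c=optics.camera_info("side");K=c["camera_matrix"];R=np.array(c["R"]);t=np.array(c["t"]).ravel()
W=((np.stack([(u-K[0][2])/K[0][0]*D,(v-K[1][2])/K[1][1]*D,D],-1))-t)@R
B=W[165:195,253:275].reshape(-1,3);B=B[(B[:,2]>95)&(B[:,2]<170)&(abs(B[:,1]+15)<30)]
print("cup z range",np.percentile(B[:,2],[2,50,98]).round(1),"x",np.percentile(B[:,0],[2,98]).round(1),"y",np.percentile(B[:,1],[2,98]).round(1))
cv2.imwrite("pics/l4.png",cv2.resize(p[110:260,170:330],(640,600),interpolation=cv2.INTER_CUBIC)[:,:,::-1])
E
python3 chk.py
```

```text
[114.  119.7 123.5]
[115.4 121.2 124.8]
[520.3 -12.  130. ]
[-1.76687137  0.69885461 -5.10901619] [-0.45756801  0.51349339  0.36513871] 14.75
cup z range [112.4 129.9 140.2] x [496.8 539.2] y [-34.3   1.4]
```

View pics/l4.png

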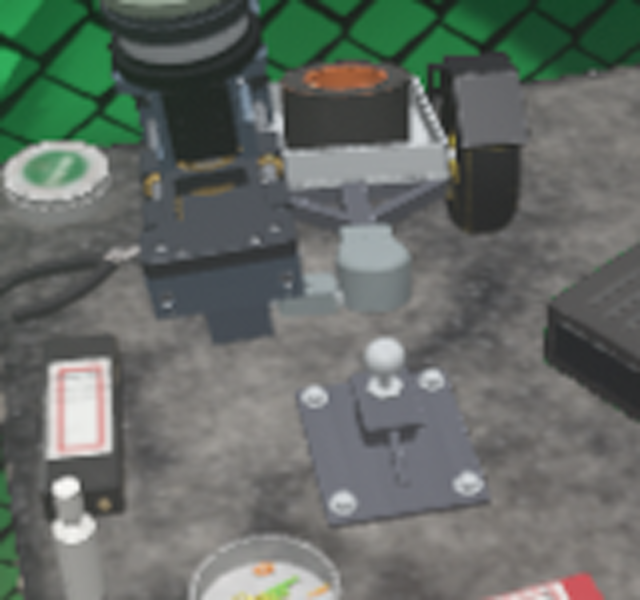

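>>> send_rows:
  targets:
    - [[0, 0, 0, 0, 0, 0, 1], [0, 0, 0, 0, 0, 0, 1], [0, 0, 0, 0, 0, 0, 1], [0, 0, 0, 0, 0, 0, 1], [0, 0, 0, 0, 0, 0, 1]]

```text
time_s: 15.3
ee_pos: [446.3, -1.0, 96.0]
ee_rot: [-179.4, -5.0, -6.9]
force: [-1.7, -0.2, -5.2]
gripper_width: 18.6
gripper_force: 50.0
```

```bash
python3 -c "
from workcell import env
print(env.job_done())"
```

```text
the job is handed in; nothing more can be done
None
```

I've handed the job in at about 15 s of the 54 s, with no verdict returned: the pin is in the pot, the latch was pulled about 11–12 mm before lifting, and the gripper holds the tongue about 38 mm clear of the ball; the wheels measure level to 1–2 mm.

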